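# Close up the lamphouse after a lamp change

## Robot

A 6-joint arm with a two-finger parallel gripper is mounted at the origin on the work surface. World frame = base frame: x ahead of the robot, y to its left, z up, the work surface at z = 0. Lengths are in m, angles in rad, forces in N, time in s.
With the tool pointing down it reaches from about 0.35 to 0.775 m from the base axis. Payload 7.3 kg.
Tool frame: the origin (TCP) lies on the centre line of the jaws, within the pads' length; the fingertips stand 17 mm ahead of it and the grasp point (between the pads) lies 2 mm behind it (robot.tip_extent is the distance from the TCP to the fingertips, in m); z points along the fingers, y is the line along which they close (so a half turn about z gives the same grasp; the last joint's range is limited). The gripper opens to 92 mm and grips with 3 to 60 N. Pads are 19 mm wide; open, the fingers measure 130 mm over their backs; the gripper's body (75 mm by 190 mm) begins 47 mm behind the grasp point.
Start: joints at [-1.306, 0.342, 1.524, -0, 1.275, -0.146], TCP at [0.21, -0.481, 0.206] pointing down, gripper open.
Joint ranges: [-2.53, 2.53], [-0.77, 2.02], [0.04, 2.7], [-1, 4.14], [0.28, 2.66], [-3.11, 3.11]. Speed limits (rad/s): [2.57, 2.57, 3.14, 3.14, 3.14, 3.14].

## Interface

Orientations are given as [roll, pitch, yaw] about the fixed x, y, z axes, in that order (R = Rz(yaw) Ry(pitch) Rx(roll)).
In Python, from cell import robot gives the robot as it stands.
- The arm moves only by the tool step_arm, never from a script. Its argument "motion" is a list of rows, each a list of 2 entries, a list of its own where there are three numbers: the shift along the tool's x, y, z in units of 60 mm (1.0 is 60 mm), then the turn about the tool's z in rad. In form: [[[x, y, z], spin], ...]. A call has 1 to 10 rows; each row is the pose to reach, as a shift and turn from the pose commanded when the call began, along the tool's axes at that moment; what a row does not reach only later rows make up. A row lasts 1/8 s, in which the tool goes at most 62.5 mm and 10.7 degrees, less where a joint would pass 70% of its speed; a pose out of reach is approached as far as the arm can. A call with a gripper value outside its range is refused whole. "hand" is the closure in counts, from 0 (fully open) to 255 (shut), set as the call begins (left out, the last holds). The fingers move at their own pace and stop on an object; "squeeze" is the grip in N (left out, the last holds). Time passes only in rows, so rows that repeat a pose let the fingers close. It gives the time, the measured TCP pose, the force, the opening and the grip force at its end, in the units of the state.
- robot.observe(): the state, without advancing time (a new reading comes with each control period).
- robot.read_camera(name): name is "side" or "top" or "wrist"; returns a dict with "pixels" (480x640x3 uint8, red, green, blue), "intrinsics" (3x3 intrinsics, pixels), "xyz" and "rotation" of the camera in the world; the wrist camera has in their place "T_tool_cam" (4x4, takes a point from camera to tool coordinates, whose origin is the TCP and whose axes are the flange's). Camera axes: x right, y up, looking along -z (the intrinsics and any distortion apply to the point x, -y, -z); pixel columns grow to the right and rows downward; lengths in m; the calibration is good to about 2 mm. The wrist camera is an equidistant fisheye: a pixel r from the principal point sees the ray r / f radians off the axis. A picture is of the moment at which its call begins: read the wrist's pose just before it. There is no depth.
- robot.hand_in(): hands the job in; it is judged then, once.
The state is a dict: "time": time; "qpos": joint angles; "qvel": joint speeds; "joint_efforts": joint torques, N m; "tool_pos": TCP position; "tool_rot": TCP orientation; "contact_force": force on the tool from outside, world axes, zero at the start; "torque": the same for the moment, N m; "opening": finger opening in m; "grip_force": force on a finger pad.
Only numpy, scipy, OpenCV 4.12 (cv2) and the standard library are available. Lean on these libraries where they do the work, as an engineer would, in place of code of your own. Each camera call takes 0.05 s, during which the arm holds its last target. There are 200 camera calls.

## Task

The new lamp is in, so close up the lamphouse with your fingertips: ease the lamp carriage fully home by its front plate, then push the door shut over it, then push the slide bolt on the roof fully across through the door's staple. Keep to that order, be gentle (do not ram the carriage or slam the door), do not touch the fitted lamp, and leave everything else on the bench where it is.

Things in the scene. Friction and masses are not known exactly. Their poses are not given: they have to be found in the camera images.
- lamphouse: The lamphouse: grey sheet-steel case fixed to the bench, 240 mm along its x, 170 mm along its y, flat roof 112 mm above the bench. Origin: centre of its underside. Its -x face, 120 mm from the origin, looks to the robot (yaw within 0.25) and has the lamp opening, 108 mm wide, 18 to 98 mm above the bench; the lens is at +x. A cowl 30 mm high stands on the roof from 140 mm behind that face onward.
- carriage (a joint): How far the lamp carriage (sheet-metal tray with an upright front plate, about 0.45 kg) is pulled out of the opening towards the lamphouse's -x, in m: 0 = fully home against its stop (front plate 2 mm inside the case face), 0.085 = fully out. It starts 0.045 to 0.083 out, slides with about 2 N of friction and stays where it is left.
- carriage_front (a point): Centre of the outer face of the carriage's aluminium front plate, 57 mm above the bench; the plate is 100 mm wide, 74 mm high (20 to 94 mm above the bench), 5 mm thick, square to the lamphouse's x. Push it along the lamphouse's +x.
- fitted_lamp (a point): Top of the fitted lamp, an amber glass halogen bulb, 24 mm in diameter and 48 mm high, upright on a ceramic holder on the carriage, its axis 62 mm behind the outer face of the front plate; its top is 89 mm above the bench, lower than the plate's top. Do not touch it.
- door (a joint): Opening angle of the lamphouse door in rad: 0 = shut flat over the lamp opening; it starts wide open, 1.65 to 2.05, and its stop is at 2.2. Seen from above it turns anticlockwise as it shuts. A stiff hinge (0.06 N m) leaves it where it is put; there is no spring.
- door_hinge (a point): Point on the door's upright hinge axis, 61 mm above the bench: 124 mm from the lamphouse's origin along its -x, 79 mm along its +y. The door is a grey plate 6 mm thick, centred on this axis, reaching 158 mm from it, 12 to 110 mm above the bench. Shut, it runs from here along the lamphouse's -y; at 1.57 it points along the lamphouse's -x, towards the robot.
- door_push (a point): Point on the door's outer face, 120 mm from the hinge axis and 70 mm above the bench: a good place to push. Shut, the outer face looks to the lamphouse's -x; open at 1.57, to its +y. A steel staple stands on the door's top 140 mm from the hinge axis, to 132 mm above the bench, reaching 29 mm inward from the door's middle plane.
- bolt (a joint): How far the steel slide bolt on the roof is pushed across, towards the lamphouse's -y, in m: it starts drawn back at 0 to 0.004; 0.025 = fully across, through the door's staple and into the keeper. About 1.2 N of friction. It passes the staple freely only with the door shut.
- bolt_thumb (a point): Centre of the pushing (+y) face of the bolt's upright thumb-piece, 129 mm above the bench: 14 mm behind the case's -x face and, with the bolt at 0, 22 mm to the +y of the case's middle. The face is 18 mm along the lamphouse's x and stands from 118 to 136 mm above the bench. The roof beside it on the +y side is bare. Push it along the lamphouse's -y.
- bulb_rack: Dark wooden sloping, stepped rack bolted to the bench, 140 mm deep, 90 mm wide, its sloping cheeks to 90 mm high, to the right (-y) of the lamphouse. Origin: centre of its underside.
- bulb0: Spare amber halogen bulb, 24 mm in diameter, 70 mm long, standing loose in the lowest step of the rack. Origin: centre of its foot. Bystander.
- bulb1: The same, in the middle step. Bystander.
- bulb2: The same, in the highest step, its top 118 mm above the bench. Bystander.
- lamp_puller: Steel lamp puller lying on the bench left (+y) of the case, 175 mm long along its x, 50 mm wide, 12 mm high. Bystander.
- lamp_bracket: Grey enamel L-shaped lamp bracket with a ceramic socket, 55 x 45 mm, 68 mm high, standing right (-y) of the case or of the space before it. Origin: centre of its underside. Bystander.
- terminal_post: Squat brass terminal post, 38 mm in diameter, 46 mm high, standing right (-y) of the case or of the space before it. Origin: centre of its underside. Bystander.
- lamp_carton: Small cardboard lamp carton, 75 x 50 x 50 mm, on the left. Origin: centre of its underside. Bystander.
- screwdriver: Screwdriver, 190 mm long, lying on the bench at the right. Bystander.
- mug: White mug, 80 mm in diameter, 90 mm high, standing at the left. Origin: centre of its underside. Bystander.

How it is judged:
On the way, in this order (a step that is already met when the one before it is completed fails the run):
1. the lamp carriage is fully home (within 3 mm) while the door still stands open and the bolt is still drawn back (value of joint carriage below 0.003 m and value of joint door above 0.8 rad and value of joint bolt below 0.01 m), for 0.2 s.
2. the door is shut (within 0.03 rad) with the carriage home and the bolt still drawn back (value of joint door below 0.03 rad and value of joint carriage below 0.003 m and value of joint bolt below 0.01 m), for 0.2 s.
3. the bolt is pushed fully across (21 mm or more) with the door shut (value of joint bolt above 0.021 m and value of joint door below 0.03 rad), for 0.2 s.
At the end, for the whole second after the job is handed in: The carriage is home within 3 mm, the door is shut within 0.03 rad and at rest, and the bolt is across by at least 21 mm of its 25 mm (all of step 3 and value of joint carriage below 0.003 m and velocity of joint door between -0.05 and 0.05 rad/s); the robot touches nothing.
It fails at once if the carriage is rammed: it moves faster than 0.3 m/s (velocity of joint carriage below -0.3 m/s or velocity of joint carriage above 0.3 m/s).
It fails at once if the door is slammed: it turns faster than 2 rad/s in the last 0.4 rad (value of joint door below 0.4 rad and velocity of joint door below -2 rad/s).
It fails at once if the fitted lamp is touched (contact force between any of the fingers, the arm and carriage_c3 above 0.3 N or contact force between any of the fingers, the arm and carriage_c4 above 0.3 N).
It fails at once if a spare bulb is lifted or moved by more than 10 mm (distance of any of bulb0, bulb1, bulb2 from where it was at the start of the episode above 0.01 m).
It fails at once if another thing on the bench is lifted, carried or moved by more than 20 mm, or the lamp bracket or terminal post is tipped (distance of any of lamp_puller, lamp_bracket, terminal_post, lamp_carton, screwdriver, mug from where it was at the start of the episode above 0.02 m or angle between any of lamp_bracket, terminal_post's own z axis and vertical above 0.5 rad).
It also fails if it takes over 58 s, if anything falls off the work surface, if the arm or the gripper's body presses on something with over 40 N, if the wrist force passes 120 N, or if a joint passes its speed limit or range.

## Working session

There is one attempt and no reset: what is moved stays moved. The work goes in short steps, Python scripts to look and compute and a tool call to move; the robot and the scene stay as the last step left them, time stands still between calls to the robot, and variables do not carry over. Pictures are saved under pics/ and viewed, at most 10 in all, crops included, and the job is handed in when it is done.

Besides the shell and the picture viewer there is one more tool, called after "Emit:" as a command line: name --argument value ..., lists and objects as JSON in quotes. step_arm: Moves the arm, as the interface text tells. Its arguments: {"type":"object","properties":{"motion":{"type":"array"},"hand":{"type":"number"},"squeeze":{"type":"number"}},"required":["motion"]}

```bash
mkdir -p pics; cat > h.py <<'E'
import numpy as np, cv2
from cell import robot
def px2ray(c,u,v):
    K=np.array(c['intrinsics']); d=np.array([(u-K[0,2])/K[0,0],-(v-K[1,2])/K[1,1],-1.]); return np.array(c['xyz']),np.array(c['rotation'])@d
def onz(c,u,v,z):
    o,d=px2ray(c,u,v); return o+d*(z-o[2])/d[2]
def proj(c,p):
    K=np.array(c['intrinsics']); q=np.array(c['rotation']).T@(np.array(p)-np.array(c['xyz'])); return K[0,2]+K[0,0]*q[0]/-q[2],K[1,2]-K[1,1]*q[1]/-q[2]
E
python3 - <<'E'
from h import *
import pickle
s=robot.observe(); print(s['time'],s['tool_pos'],s['tool_rot'],s['opening'],robot.tip_extent)
for n in('top','side'):
    c=robot.read_camera(n); cv2.imwrite(f'pics/{n}0.png',cv2.cvtColor(c['pixels'],cv2.COLOR_RGB2BGR)); pickle.dump(dict(c),open(n+'0.pkl','wb'))
    print(n,c['intrinsics'],c['xyz'],c['rotation'])
E
```

```text
0.0 [ 0.20953735 -0.48088894  0.20514282] [-3.14007729e+00 -1.98879854e-04  4.10781750e-01] 0.09179324591394206 0.017
top [[443.39656307   0.         323.13764471]
 [  0.         443.39656307 236.26145439]
 [  0.           0.           1.        ]] [ 0.39456454 -0.01929186  1.20833414] [ 0.14807778  0.00291204 -1.59891448]
side [[486.51465356   0.         317.89787521]
 [  0.         486.51465356 236.84403199]
 [  0.           0.           1.        ]] [ 0.25470886 -0.71421338  0.71983382] [ 0.88323548 -0.0119089  -0.37078281]
```

```bash
sed -i "s/np.array(c\['rotation'\])/RR(c)/g" h.py; cat >> h.py <<'E'
from scipy.spatial.transform import Rotation as Ro
def RR(c): return Ro.from_euler('xyz',c['rotation']).as_matrix()
E
ls
```

```text
h.py
pics
side0.pkl
top0.pkl
```

View pics/top0.png

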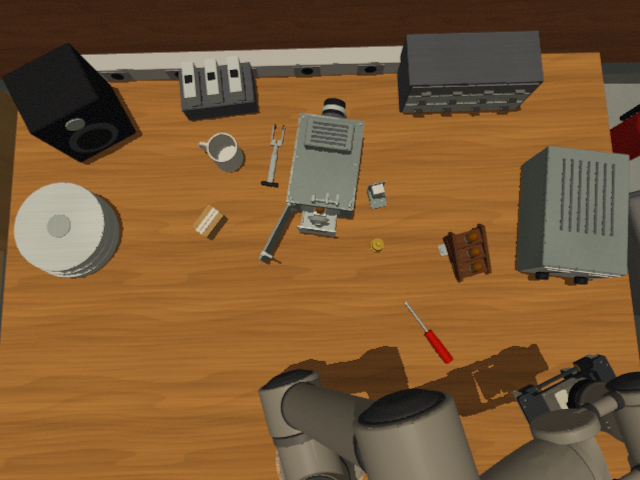

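View pics/side0.png

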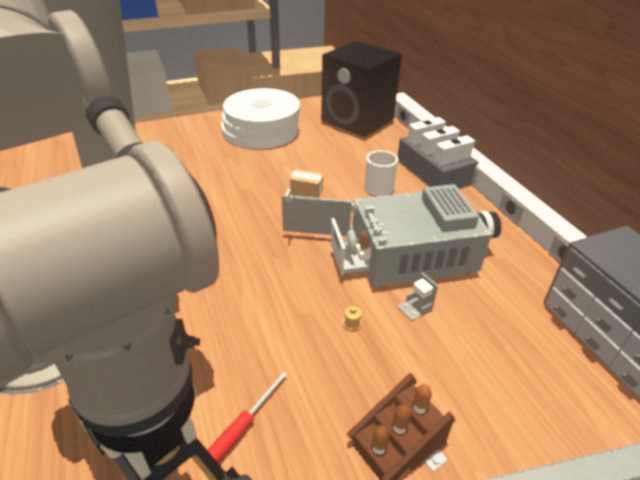

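Top view: the lamphouse is at about (325,165), its door points down-left from the hinge at (292,207) to (265,260), and the carriage plate is at about (318,235). The bracket is at (377,193), the brass post at (377,245) and the screwdriver at (430,335). Side view: it shows the same layout, with the front plate at about (340,250) and the door left of it at (317,215). I'll crop in for exact corners.

```bash
python3 - <<'E'
import cv2
i=cv2.imread('pics/top0.png')[95:275,250:400]
cv2.imwrite('pics/crop0.png',cv2.resize(i,None,fx=3.33,fy=3.33,interpolation=cv2.INTER_CUBIC))
i=cv2.imread('pics/side0.png')[180:300,270:510]
cv2.imwrite('pics/crop1.png',cv2.resize(i,None,fx=3.33,fy=3.33,interpolation=cv2.INTER_CUBIC))
E
```

```text
(no output)
```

View pics/crop0.png

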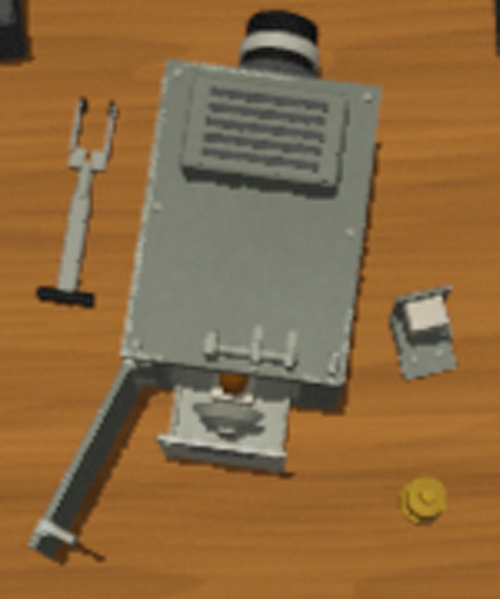

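View pics/crop1.png

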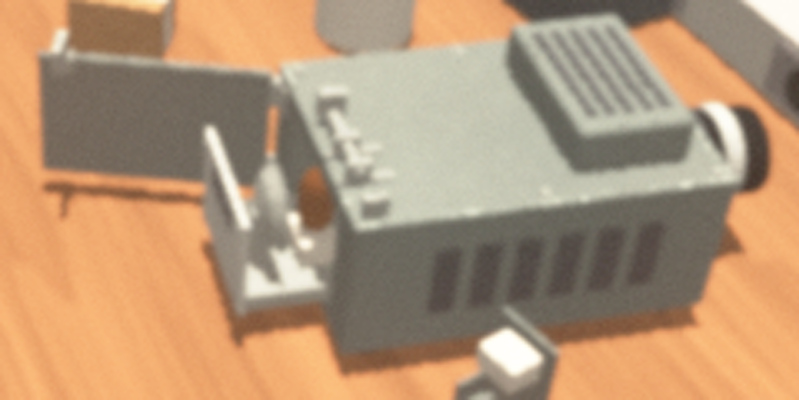

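```bash
cat > m.py <<'E'
from h import *
import pickle
c=pickle.load(open('top0.pkl','rb')); s=pickle.load(open('side0.pkl','rb'))
T=lambda x,y:(250+x/3.33,95+y/3.33); S=lambda x,y:(270+x/3.33,180+y/3.33)
def fit(P,loc):
    P=np.array(P)[:,:2];loc=np.array(loc);a=P-P.mean(0);b=loc-loc.mean(0)
    yaw=np.arctan2((b[:,0]*a[:,1]-b[:,1]*a[:,0]).sum(),(a*b).sum())
    R=np.array([[np.cos(yaw),-np.sin(yaw)],[np.sin(yaw),np.cos(yaw)]]); o=P.mean(0)-R@loc.mean(0)
    return yaw,o,R,P-(loc@R.T+o)
loc=[(.12,.085),(.12,-.085),(-.12,-.085),(-.12,.085)]
yt,ot,Rt,res=fit([onz(c,*T(*p),.112) for p in [(167,60),(382,88),(343,384),(122,358)]],loc); print('top',yt,ot,res.round(4).tolist())
ys,os_,Rs,res=fit([onz(s,*S(*p),.112) for p in [(735,182),(355,228),(283,66)]],loc[1:]); print('side',ys,os_,res.round(4).tolist())
o=ot;R=Rt
L=lambda p:R.T@(p[:2]-o)
for n,p,z in [('plate',(160,438),.094),('plate',(285,466),.094),('doortip',(32,546),.11),('doortip2',(62,556),.11),('thumb',(258,333),.136),('staple',(100,557),.132),('bracket',(427,312),.068),('brk near',(410,378),.005),('post',(424,497),.046),('puller',(66,298),.012)]:
    w=onz(c,*T(*p),z); print(n,w.round(4),L(w).round(4))
for n,p,z in [('plate',(208,128),.094),('plate',(242,228),.094),('doortip',(42,56),.11),('hinge',(272,72),.11)]:
    w=onz(s,*S(*p),z); print('S',n,w.round(4),L(w).round(4))
# refine: consistency of thumb etc
E
python3 m.py
```

```text
top -0.16206816442909397 [ 0.75266554 -0.03394953] [[-0.0001, -0.0005], [-0.0006, -0.0], [0.0016, 0.0006], [-0.0009, -0.0001]]
side -0.17290351339486476 [ 0.75380975 -0.03781572] [[-0.0024, 0.0015], [0.0015, 0.002], [0.0009, -0.0035]]
plate [0.5877 0.0425 0.094 ] [-0.1751  0.0489]
plate [ 0.5633 -0.0524  0.094 ] [-0.1839 -0.0488]
doortip [0.5059 0.1388 0.11  ] [-0.2714  0.1307]
doortip2 [0.4978 0.1165 0.11  ] [-0.2758  0.1073]
thumb [ 0.6576 -0.0343  0.136 ] [-0.0937 -0.0157]
staple [0.4942 0.086  0.132 ] [-0.2745  0.0767]
bracket [ 0.6875 -0.1698  0.068 ] [-0.0424 -0.1446]
brk near [ 0.6478 -0.1614  0.005 ] [-0.0829 -0.1427]
post [ 0.5426 -0.1633  0.046 ] [-0.1865 -0.1616]
puller [0.7226 0.1231 0.012 ] [-0.055   0.1501]
S plate [0.5892 0.0401 0.094 ] [-0.1733  0.0467]
S plate [ 0.5705 -0.0573  0.094 ] [-0.176  -0.0524]
S doortip [0.5082 0.1311 0.11  ] [-0.2679  0.1235]
S hinge [0.6429 0.062  0.11  ] [-0.1238  0.0769]
```

```bash
cat > w.py <<'E'
from h import *
Y0=-0.165; O=np.array([.753,-.035]); R0=np.array([[np.cos(Y0),-np.sin(Y0)],[np.sin(Y0),np.cos(Y0)]])
def state():
    s=robot.observe(); p=np.array(s['tool_pos']); yaw=s['tool_rot'][2]; return s,p,yaw
def loc():
    s,p,yaw=state(); l=R0.T@(p[:2]-O); print('t',round(s['time'],2),'local',l.round(4),'z',p[2].round(4),'lyaw',round(yaw-Y0,3),'F',np.round(s['contact_force'],1),'Floc',np.round(R0.T@np.array(s['contact_force'])[:2],1))
def plan(wps):
    s,p,yaw=state(); Rt=Ro.from_euler('xyz',s['tool_rot']).as_matrix()
    for lx,ly,z,ly_ in wps:
        w=np.append(R0@[lx,ly]+O,z); d=Rt.T@(w-p)/.06; sp=-((Y0+ly_)-yaw); print((lx,ly,z,ly_),'->',d.round(3).tolist(),round((sp+np.pi)%(2*np.pi)-np.pi,3),'world',w.round(3))
E
python3 - <<'E'
from w import *
import pickle
c=pickle.load(open('top0.pkl','rb')); s=pickle.load(open('side0.pkl','rb'))
for y in (.022,-.016,-.04):
    w=np.append(R0@[-.106,y]+O,.136); a=proj(c,w); b=proj(s,w); print(y,[(a[0]-250)*3.33,(a[1]-95)*3.33],[(b[0]-270)*3.33,(b[1]-180)*3.33])
loc(); plan([(-.23,-.005,.206,0),(-.23,-.005,.095,0)])
E
```

```text
0.022 [np.float64(206.57254374143375), np.float64(341.77892073749706)] [np.float64(326.5323985817921), np.float64(85.41467975632733)]
-0.016 [np.float64(257.17903436991844), np.float64(348.5532734877914)] [np.float64(344.4159176350397), np.float64(121.84280594763445)]
-0.04 [np.float64(289.1825446321607), np.float64(352.8373695606788)] [np.float64(356.2654089126802), np.float64(145.9798207196957)]
t 0.1 local [-0.4628 -0.5291] z 0.2052 lyaw 0.576 F [ 0.8 -0.7 -0.3] Floc [ 0.9 -0.6]
(-0.23, -0.005, 0.206, 0) -> [8.011, -5.214, -0.004] 0.576 world [ 0.525 -0.002  0.206]
(-0.23, -0.005, 0.095, 0) -> [8.011, -5.212, 1.846] 0.576 world [ 0.525 -0.002  0.095]
```

Emit:
step_arm --motion '[[[0.8,-0.52,0],0.06],[[1.6,-1.04,0],0.12],[[2.4,-1.56,0],0.18],[[3.2,-2.08,0],0.24],[[4.0,-2.6,0],0.3],[[4.8,-3.12,0],0.36],[[5.6,-3.64,0],0.42],[[6.4,-4.16,0],0.48],[[7.2,-4.68,0],0.54],[[8.0,-5.2,0],0.576]]' --hand 255 --squeeze 10

```text
time: 1.35
tool_pos: [0.5258, -0.0018, 0.2056]
tool_rot: [3.141, 0.0, -0.167]
contact_force: [0.5, 0.1, -0.0]
opening: 0.0013
grip_force: 0.0
```

```bash
python3 - <<'E'
from w import *
loc(); plan([(-.23,-.005,.095,0),(-.19,-.005,.095,0)])
c=robot.read_camera('top'); cv2.imwrite('pics/t1.png',cv2.cvtColor(c['pixels'],cv2.COLOR_RGB2BGR))
E
```

```text
t 1.35 local [-0.2295 -0.0046] z 0.2056 lyaw -0.002 F [ 0.5  0.1 -0. ] Floc [0.5 0.1]
(-0.23, -0.005, 0.095, 0) -> [-0.007, 0.006, 1.843] -0.002 world [ 0.525 -0.002  0.095]
(-0.19, -0.005, 0.095, 0) -> [0.66, 0.005, 1.842] -0.002 world [ 0.565 -0.009  0.095]
```

Emit:
step_arm --motion '[[[0,0,0.8],0],[[0,0,1.6],0],[[0,0,1.84],0],[[0.15,0,1.84],0],[[0.3,0,1.84],0],[[0.45,0,1.84],0],[[0.6,0,1.84],0],[[0.75,0,1.84],0],[[0.9,0,1.84],0],[[0.9,0,1.84],0]]'

```text
time: 2.65
tool_pos: [0.579, -0.0126, 0.0953]
tool_rot: [3.141, -0.0, -0.165]
contact_force: [-0.4, 0.1, 0.9]
opening: 0.0007
grip_force: 0.0
```

```bash
python3 - <<'E'
from w import *
loc(); plan([(-.1295,-.005,.095,0)])
c=robot.read_camera('side'); cv2.imwrite('pics/s1.png',cv2.resize(cv2.cvtColor(c['pixels'],cv2.COLOR_RGB2BGR)[130:330,230:500],None,fx=2.9,fy=2.9))
E
```

```text
t 2.65 local [-0.1753 -0.0065] z 0.0953 lyaw -0.0 F [-0.4  0.1  0.9] Floc [-0.4  0. ]
(-0.1295, -0.005, 0.095, 0) -> [0.764, -0.026, 0.004] -0.0 world [ 0.624 -0.019  0.095]
```

View pics/s1.png

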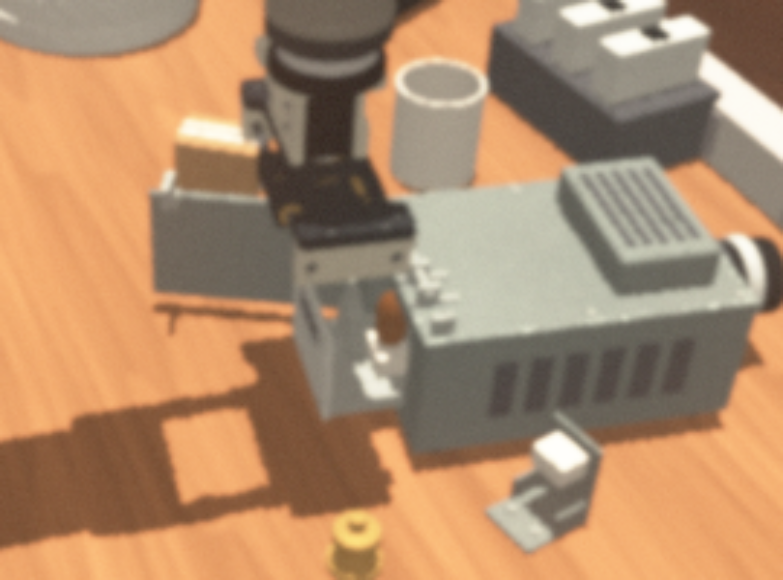

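The carriage plate is at (315,335) and the gripper is above it, with its body clear of the roof parts at (430,290). I'll keep easing it in.

Emit:
step_arm --motion '[[[0.08,0,0],0],[[0.16,0,0],0],[[0.24,0,0],0],[[0.32,0,0],0],[[0.4,0,0],0],[[0.48,0,0],0],[[0.56,0,0],0]]'

```text
time: 3.58
tool_pos: [0.6119, -0.0181, 0.0954]
tool_rot: [3.142, 0.0, -0.165]
contact_force: [0.1, 0.1, -0.9]
opening: 0.0005
grip_force: 0.0
```

```bash
python3 - <<'E'
from w import *
loc(); plan([(-.1295,-.005,.095,0)])
E
```

```text
t 3.58 local [-0.142  -0.0065] z 0.0954 lyaw -0.0 F [ 0.1  0.1 -0.9] Floc [0.  0.1]
(-0.1295, -0.005, 0.095, 0) -> [0.208, -0.025, 0.006] -0.0 world [ 0.624 -0.019  0.095]
```

Emit:
step_arm --motion '[[[0.06,0,0],0],[[0.12,0,0],0],[[0.18,0,0],0],[[0.22,0,0],0]]'

```text
time: 4.08
tool_pos: [0.6248, -0.0202, 0.0954]
tool_rot: [3.141, -0.0, -0.165]
contact_force: [-0.3, 0.2, -1.1]
opening: 0.0004
grip_force: 0.0
```

```bash
python3 - <<'E'
from w import *
loc(); plan([(-.1295,-.005,.095,0)])
c=robot.read_camera('top'); cv2.imwrite('pics/t2.png',cv2.resize(cv2.cvtColor(c['pixels'],cv2.COLOR_RGB2BGR)[150:290,230:410],None,fx=4,fy=4))
E
```

```text
t 4.08 local [-0.1289 -0.0065] z 0.0954 lyaw -0.0 F [-0.3  0.2 -1.1] Floc [-0.4  0.1]
(-0.1295, -0.005, 0.095, 0) -> [-0.01, -0.025, 0.007] -0.0 world [ 0.624 -0.019  0.095]
```

Emit:
step_arm --motion '[[[0.02,0,0],0],[[0.04,0,0],0]]'

```text
time: 4.38
tool_pos: [0.627, -0.0206, 0.0954]
tool_rot: [3.142, -0.0, -0.165]
contact_force: [0.1, -0.3, 0.2]
opening: 0.0004
grip_force: 0.0
```

Emit:
step_arm --motion '[[[0.02,0,0],0],[[0.04,0,0],0]]'

```text
time: 4.62
tool_pos: [0.6294, -0.021, 0.0954]
tool_rot: [3.142, -0.0, -0.165]
contact_force: [-0.1, 0.9, -0.0]
opening: 0.0004
grip_force: 0.0
```

```bash
python3 - <<'E'
from w import *
loc()
E
```

```text
t 4.62 local [-0.1242 -0.0065] z 0.0954 lyaw -0.0 F [-0.1  0.9 -0. ] Floc [-0.3  0.9]
```

```bash
python3 - <<'E'
from w import *
a=cv2.imread('pics/t2.png')
c=robot.read_camera('side'); b=cv2.cvtColor(c['pixels'],cv2.COLOR_RGB2BGR)[130:330,260:430]
w=robot.read_camera('wrist'); d=cv2.cvtColor(w['pixels'],cv2.COLOR_RGB2BGR)
im=np.hstack([cv2.resize(b,(380,447)),cv2.resize(d,(420,315)).copy() if 0 else cv2.resize(d[:, 80:560],(420,447))])
cv2.imwrite('pics/s2.png',im)
E
```

```text
(no output)
```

View pics/s2.png

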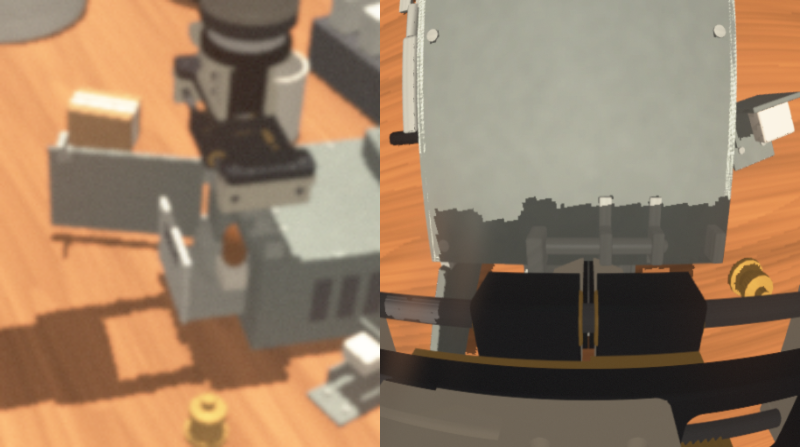

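```bash
python3 - <<'E'
from w import *
loc(); s=robot.observe(); p=np.array(s['tool_pos']); Rt=Ro.from_euler('xyz',s['tool_rot']).as_matrix()
c=robot.read_camera('side'); t=robot.read_camera('top')
b=cv2.cvtColor(c['pixels'],cv2.COLOR_RGB2BGR).copy(); cv2.imwrite('pics/s3raw.png',b)
def dot(q,col):
    u=proj(c,q); cv2.circle(b,(int(round(u[0])),int(round(u[1]))),1,col,-1)
dot(p,(0,0,255)); dot(p+Rt@[0,0,.017],(255,0,0))
for q in [(-.118,.05,.094),(-.118,-.05,.094),(-.118,-.05,.02),(-.178,-.05,.094),(-.178,-.05,.02)]:
    dot(np.append(R0@q[:2]+O,q[2]),(0,255,0) if q[0]>-.15 else (255,0,255))
a=cv2.imread('pics/side0.png')
f=lambda x:cv2.resize(x[170:290,280:420],(400,343),interpolation=cv2.INTER_CUBIC)
cv2.imwrite('pics/s3.png',np.hstack([f(a),f(b)]))
E
```

```text
t 4.72 local [-0.1242 -0.0065] z 0.0954 lyaw -0.0 F [ 0.3  0.  -0.5] Floc [0.3 0.1]
```

View pics/s3.png

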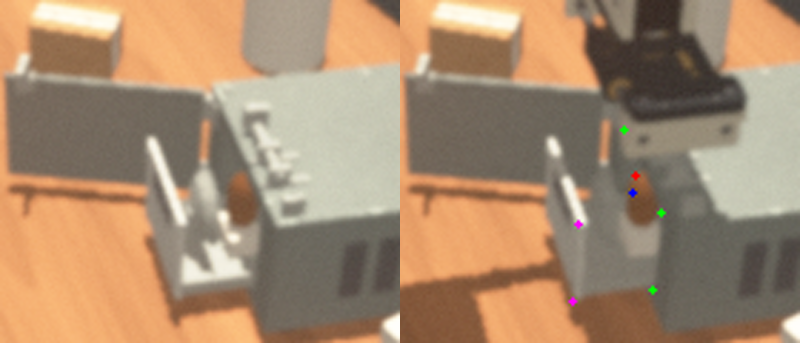

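```bash
python3 - <<'E'
from w import *
s=robot.observe(); p=np.array(s['tool_pos']); Rt=Ro.from_euler('xyz',s['tool_rot']).as_matrix()
c=robot.read_camera('side')
print(s['qpos'],s['opening'])
for y in(.095,.019):
  for z in (-.049,0,.017):
    for x in(-.0375,-.0095,.0095,.0375): print(y,z,x,np.round(proj(c,p+Rt@[x,y,z]),1))
o,d=px2ray(c,361.2,223.6); o,d2=px2ray(c,399,219)
for dd in(d,d2):
  for z in(.144,.18,.21): q=o+dd*(z-o[2])/dd[2]; print(z,(Rt.T@(q-p)).round(3))
w=robot.read_camera('wrist'); print(np.round(w['T_tool_cam'],3),w['intrinsics'])
cv2.imwrite('pics/w3.png',cv2.cvtColor(w['pixels'],cv2.COLOR_RGB2BGR))
E
```

```text
[-1.54908440e-01  6.28857926e-01  1.36394769e+00 -1.02978343e-04
  1.14883151e+00  1.58111811e+00] 0.00035597676352730993
0.095 -0.049 -0.0375 [358.1 244. ]
0.095 -0.049 -0.0095 [372.8 242.1]
0.095 -0.049 0.0095 [382.6 240.9]
0.095 -0.049 0.0375 [397.1 239. ]
0.095 0 -0.0375 [356.5 263.7]
0.095 0 -0.0095 [370.6 261.8]
0.095 0 0.0095 [380.2 260.5]
0.095 0 0.0375 [394.1 258.6]
0.095 0.017 -0.0375 [355.9 270.2]
0.095 0.017 -0.0095 [369.9 268.3]
0.095 0.017 0.0095 [379.4 267. ]
0.095 0.017 0.0375 [393.1 265.1]
0.019 -0.049 -0.0375 [347.7 219.3]
0.019 -0.049 -0.0095 [361.6 217.6]
0.019 -0.049 0.0095 [370.9 216.5]
0.019 -0.049 0.0375 [384.5 214.9]
0.019 0 -0.0375 [346.5 238.6]
0.019 0 -0.0095 [359.9 237. ]
0.019 0 0.0095 [368.9 235.8]
0.019 0 0.0375 [382.1 234.2]
0.019 0.017 -0.0375 [346.1 245.1]
0.019 0.017 -0.0095 [359.3 243.4]
0.019 0.017 0.0095 [368.3 242.2]
0.019 0.017 0.0375 [381.3 240.6]
0.144 [-0.015  0.037 -0.049]
0.18 [-0.03   0.081 -0.085]
0.21 [-0.043  0.118 -0.115]
0.144 [ 0.062  0.037 -0.049]
0.18 [ 0.042  0.081 -0.085]
0.21 [ 0.025  0.118 -0.115]
[[-0.     0.958  0.287  0.077]
 [ 1.     0.     0.    -0.   ]
 [ 0.     0.287 -0.958 -0.18 ]
 [ 0.     0.     0.     1.   ]] [[371.64829954   0.         317.77022279]
 [  0.         371.64829954 236.62885365]
 [  0.           0.           1.        ]]
```

View pics/w3.png

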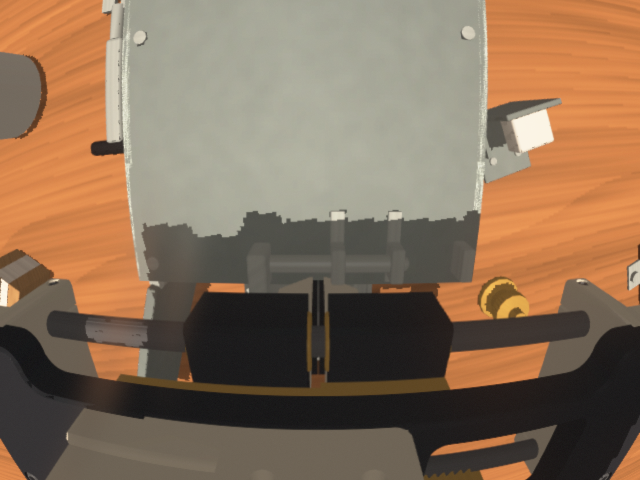

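```bash
cat >> h.py <<'E'
def wray(w,u,v):
    K=np.array(w['intrinsics']); a=np.array([(u-K[0,2])/K[0,0],(v-K[1,2])/K[1,1]]); r=np.linalg.norm(a); d=np.array([a[0]/r*np.sin(r),-a[1]/r*np.sin(r),-np.cos(r)]); T=np.array(w['T_tool_cam']); return T[:3,3],T[:3,:3]@d
def wproj(w,q):
    K=np.array(w['intrinsics']); T=np.array(w['T_tool_cam']); d=T[:3,:3].T@(np.array(q)-T[:3,3]); h=np.hypot(d[0],d[1]); th=np.arctan2(h,-d[2]); return K[0,2]+K[0,0]*th*d[0]/h, K[1,2]-K[1,1]*th*d[1]/h
E
python3 - <<'E'
from w import *
s=robot.observe(); p=np.array(s['tool_pos']); Rt=Ro.from_euler('xyz',s['tool_rot']).as_matrix()
w=robot.read_camera('wrist')
for dz in (0,.047):
  for uv in [(140,281),(473,281),(124,100),(487,100)]:
    o,d=wray(w,*uv); o=p+Rt@o+[0,0,dz]; d=Rt@d; q=o+d*(.112-o[2])/d[2]; print(dz,uv,(R0.T@(q[:2]-O)).round(4))
for z in (-.1,-.049,-.03,0,.017): print(z,[np.round(wproj(w,(x,0,z))).tolist() for x in(-.0095,.0095)],np.round(wproj(w,(.0375,.095,z))))
E
```

```text
0 (140, 281) [-0.1201  0.086 ]
0 (473, 281) [-0.1196 -0.0854]
0 (124, 100) [-0.0287  0.0851]
0 (487, 100) [-0.0303 -0.0845]
0.047 (140, 281) [-0.1411  0.1126]
0.047 (473, 281) [-0.1405 -0.1081]
0.047 (124, 100) [-0.0234  0.1114]
0.047 (487, 100) [-0.0254 -0.107 ]
-0.1 [[318.0, 436.0], [318.0, 390.0]] [623. 285.]
-0.049 [[318.0, 346.0], [318.0, 306.0]] [544. 238.]
-0.03 [[318.0, 323.0], [318.0, 286.0]] [522. 226.]
0 [[318.0, 295.0], [318.0, 262.0]] [495. 211.]
0.017 [[318.0, 283.0], [318.0, 252.0]] [482. 205.]
```

Wrist-camera rays confirm the lamphouse pose and the tool height. They also show that the closed fingers end well short of the stated tip, so they passed above the plate. I'll back off, turn and look at the jaws from the side.

Emit:
step_arm --motion '[[[0,0,-0.8],0],[[-0.9,0,-0.8],-0.15],[[-1.8,0,-0.8],-0.32],[[-1.8,0,-0.8],-0.5],[[-1.8,0,-0.8],-0.68],[[-1.8,0,-0.8],-0.86],[[-1.8,0,-0.8],-1.04],[[-1.8,0,-0.8],-1.235],[[-1.8,0,-0.8],-1.235]]'

```text
time: 6.1
tool_pos: [0.5228, -0.0032, 0.1435]
tool_rot: [3.141, -0.0, 1.069]
contact_force: [0.7, -0.8, -0.6]
opening: 0.0005
grip_force: 0.0
```

```bash
python3 - <<'E'
from w import *
loc(); s=robot.observe(); p=np.array(s['tool_pos']); Rt=Ro.from_euler('xyz',s['tool_rot']).as_matrix()
c=robot.read_camera('side'); b=cv2.cvtColor(c['pixels'],cv2.COLOR_RGB2BGR).copy()
w=robot.read_camera('wrist'); wi=cv2.cvtColor(w['pixels'],cv2.COLOR_RGB2BGR)
for z in(0,.017,-.049):
    print(z,[np.round(proj(c,p+Rt@[-.0095,y,z]),1).tolist() for y in(-.019,0,.019)])
u=np.array(proj(c,p)).astype(int); print(u)
x0,y0=u[0]-60,u[1]-100
print('crop origin',x0,y0)
im=np.hstack([cv2.resize(b[y0:y0+150,x0:x0+120],(480,600),interpolation=cv2.INTER_CUBIC),cv2.resize(wi[230:440,262:374],(320,600),interpolation=cv2.INTER_CUBIC)])
cv2.imwrite('pics/s4.png',im)
E
```

```text
t 6.1 local [-0.2323 -0.0065] z 0.1435 lyaw 1.234 F [ 0.7 -0.8 -0.6] Floc [ 0.8 -0.6]
0 [[300.1, 220.0], [309.7, 220.9], [319.4, 221.8]]
0.017 [[300.2, 226.9], [309.7, 227.8], [319.3, 228.6]]
-0.049 [[299.8, 199.4], [309.8, 200.2], [319.8, 201.1]]
[310 217]
crop origin 250 117
```

View pics/s4.png

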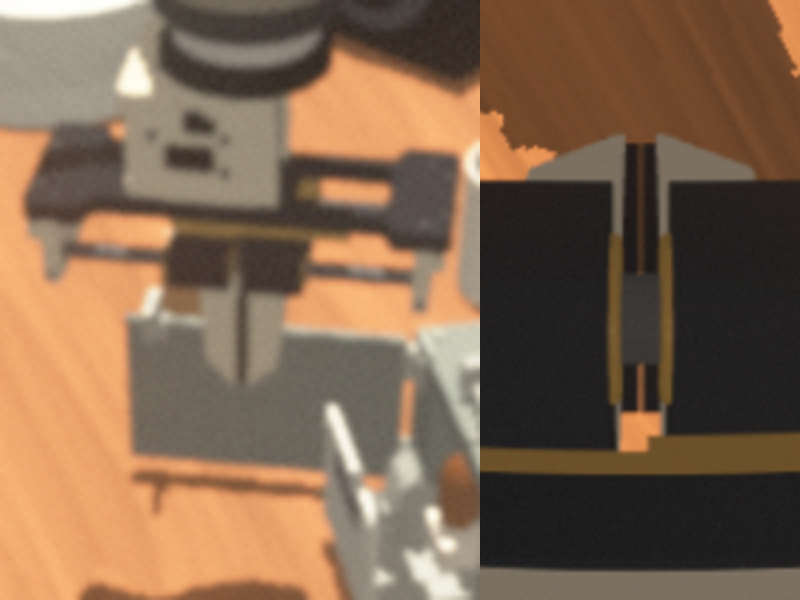

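The fingertips are at crop (242,382), px (310,212). That is about 20 mm behind the reported TCP, where the stated geometry puts them 17 mm ahead. The wrist view agrees, with the tips at row 280, z about -22 mm. The carriage and lamp haven't moved. I'll redo the push about 40 mm lower.

```bash
python3 - <<'E'
from w import *
plan([(-.23,-.008,.1435,0),(-.23,-.008,.054,0)])
E
```

```text
(-0.23, -0.008, 0.1435, 0) -> [-0.012, 0.045, -0.001] 1.231 world [ 0.525 -0.005  0.144]
(-0.23, -0.008, 0.054, 0) -> [-0.012, 0.044, 1.491] 1.231 world [ 0.525 -0.005  0.054]
```

Emit:
step_arm --motion '[[[0,0.04,0],0.18],[[0,0.04,0],0.36],[[0,0.04,0],0.54],[[0,0.04,0],0.72],[[0,0.04,0],0.9],[[0,0.04,0.4],1.08],[[0,0.04,0.9],1.235],[[0,0.04,1.3],1.235],[[0,0.04,1.49],1.235],[[0,0.04,1.49],1.235]]'

```text
time: 7.45
tool_pos: [0.5247, -0.0043, 0.0537]
tool_rot: [3.142, 0.001, -0.166]
contact_force: [0.1, -0.4, -0.0]
opening: 0.0004
grip_force: 0.0
```

Emit:
step_arm --motion '[[[0.1,0,0],0],[[0.2,0,0],0],[[0.3,0,0],0],[[0.4,0,0],0],[[0.5,0,0],0],[[0.6,0,0],0],[[0.7,0,0],0],[[0.8,0,0],0]]'

```text
time: 8.45
tool_pos: [0.572, -0.0122, 0.0539]
tool_rot: [3.141, 0.001, -0.165]
contact_force: [-2.5, 0.0, 1.7]
opening: 0.0005
grip_force: 1.1
```

```bash
python3 - <<'E'
from w import *
loc()
E
```

```text
t 8.45 local [-0.1823 -0.0073] z 0.0539 lyaw -0.0 F [-2.5  0.   1.7] Floc [-2.5 -0.4]
```

Emit:
step_arm --motion '[[[0.1,0,0],0],[[0.2,0,0],0],[[0.3,0,0],0],[[0.4,0,0],0],[[0.5,0,0],0],[[0.6,0,0],0],[[0.7,0,0],0],[[0.8,0,0],0],[[0.84,0,0],0]]'

```text
time: 9.57
tool_pos: [0.6224, -0.0206, 0.0539]
tool_rot: [3.142, -0.0, -0.165]
contact_force: [-1.7, -0.5, 0.9]
opening: 0.0006
grip_force: 1.0
```

Emit:
step_arm --motion '[[[0.02,0,0],0],[[0.04,0,0],0],[[0.06,0,0],0]]'

```text
time: 9.95
tool_pos: [0.6235, -0.0209, 0.054]
tool_rot: [3.141, 0.004, -0.165]
contact_force: [-12.0, -0.2, 7.1]
opening: 0.0007
grip_force: 6.0
```

```bash
python3 - <<'E'
from w import *
loc()
E
```

```text
t 9.95 local [-0.1301 -0.0073] z 0.054 lyaw -0.0 F [-12.   -0.2   7.1] Floc [-11.8  -2.2]
```

Emit:
step_arm --motion '[[[0.01,0,0],0],[[0.02,0,0],0],[[0.02,0,0],0]]'

```text
time: 10.32
tool_pos: [0.6234, -0.0209, 0.054]
tool_rot: [3.141, 0.007, -0.165]
contact_force: [-13.3, 0.9, 7.3]
opening: 0.0005
grip_force: 7.0
```

```bash
python3 - <<'E'
from w import *
loc()
w=robot.read_camera('wrist'); cv2.imwrite('pics/w5.png',cv2.cvtColor(w['pixels'],cv2.COLOR_RGB2BGR))
# outside-of-door approach at theta=1.9: hinge, push point
H=np.array([-.124,.079]); 
for th in (1.9,):
    d=np.array([-np.sin(th),-np.cos(th)]); n=np.array([np.cos(th),-np.sin(th)])
    for g in (.0125,.04,.06): print(th,g,H+d*.115-n*g)
E
```

```text
t 10.32 local [-0.1302 -0.0074] z 0.054 lyaw 0.0 F [-13.3   0.9   7.3] Floc [-13.3  -1.3]
1.9 0.0125 [-0.22878339  0.12800705]
1.9 0.04 [-0.21989293  0.1540303 ]
1.9 0.06 [-0.21342714  0.17295631]
```

Emit:
step_arm --motion '[[[-0.4,0,0],0],[[-1.0,0,-0.1],0],[[-1.2,0,-0.9],0],[[-1.4,0,-1.5],-0.18],[[-1.5,-0.5,-1.5],-0.36],[[-1.5,-1.1,-1.5],-0.54],[[-1.5,-1.7,-1.5],-0.72],[[-1.5,-2.3,-1.5],-0.9],[[-1.5,-2.7,-1.5],-1.08],[[-1.5,-2.7,-1.5],-1.24]]'

```text
time: 11.62
tool_pos: [0.5653, 0.1553, 0.1443]
tool_rot: [3.14, -0.002, 1.083]
contact_force: [0.1, -1.1, 0.2]
opening: 0.0005
grip_force: 0.0
```

```bash
cat >> w.py <<'E'
H=np.array([-.124,.079])
def door(ths,z=.054,r=.115,g=.0125):
    out=[]
    for th in ths:
        d=np.array([-np.sin(th),-np.cos(th)]); n=np.array([np.cos(th),-np.sin(th)]); q=H+d*r-n*g; out.append((q[0],q[1],z,np.pi-th))
    plan(out)
E
python3 - <<'E'
from w import *
loc(); door([1.9],g=.04); door([1.9])
c=robot.read_camera('top'); cv2.imwrite('pics/t5.png',cv2.cvtColor(c['pixels'],cv2.COLOR_RGB2BGR))
E
```

```text
t 11.62 local [-0.2164  0.1569] z 0.1443 lyaw 1.248 F [ 0.1 -1.1  0.2] Floc [ 0.3 -1.1]
(np.float64(-0.21989292740951252), np.float64(0.1540303036967995), 0.054, 1.2415926535897932) -> [-0.067, -0.042, 1.505] 0.006 world [0.561 0.153 0.054]
(np.float64(-0.22878339049825888), np.float64(0.12800705128539558), 0.054, 1.2415926535897932) -> [-0.525, -0.045, 1.504] 0.006 world [0.548 0.129 0.054]
```

Emit:
step_arm --motion '[[[-0.05,-0.04,0.5],0],[[-0.05,-0.04,1.0],0],[[-0.05,-0.04,1.4],0],[[-0.05,-0.04,1.5],0]]'

```text
time: 12.18
tool_pos: [0.5605, 0.1515, 0.0528]
tool_rot: [-3.14, 0.001, 1.073]
contact_force: [-0.4, 0.2, 1.3]
opening: 0.0007
grip_force: 0.0
```

```bash
python3 - <<'E'
from w import *
loc(); door([1.9,1.8,1.7,1.6,1.5,1.4,1.3,1.2,1.1])
E
```

```text
t 12.18 local [-0.2205  0.1523] z 0.0528 lyaw 1.238 F [-0.4  0.2  1.3] Floc [-0.5  0.2]
(np.float64(-0.22878339049825888), np.float64(0.12800705128539558), 0.054, 1.2415926535897932) -> [-0.428, 0.002, -0.019] -0.004 world [0.548 0.129 0.054]
(np.float64(-0.23315245136732887), np.float64(0.11730133627568246), 0.054, 1.341592653589793) -> [-0.621, -0.009, -0.019] -0.104 world [0.542 0.119 0.054]
(np.float64(-0.23643089702333986), np.float64(0.10621292697464119), 0.054, 1.4415926535897932) -> [-0.813, 0.0, -0.019] -0.204 world [0.537 0.109 0.054]
(np.float64(-0.23858597032100698), np.float64(0.09485261510266703), 0.054, 1.541592653589793) -> [-1.004, 0.028, -0.018] -0.304 world [0.533 0.098 0.054]
(np.float64(-0.23959613848031255), np.float64(0.08333390914076486), 0.054, 1.6415926535897931) -> [-1.191, 0.075, -0.018] -0.404 world [0.53  0.087 0.054]
(np.float64(-0.2394513082349259), np.float64(0.07177190019132804), 0.054, 1.7415926535897932) -> [-1.372, 0.14, -0.018] -0.504 world [0.529 0.075 0.054]
(np.float64(-0.23815292668078455), np.float64(0.06028211202588737), 0.054, 1.841592653589793) -> [-1.546, 0.223, -0.018] -0.604 world [0.528 0.064 0.054]
(np.float64(-0.23571396681718945), np.float64(0.04897934680977286), 0.054, 1.9415926535897932) -> [-1.711, 0.324, -0.018] -0.704 world [0.529 0.052 0.054]
(np.float64(-0.23215879792488478), np.float64(0.03797653803682655), 0.054, 2.041592653589793) -> [-1.865, 0.44, -0.018] -0.804 world [0.53  0.041 0.054]
```

Emit:
step_arm --motion '[[[-0.2,0,0],0],[[-0.43,0,0],0],[[-0.62,-0.01,0],-0.1],[[-0.81,0,0],-0.2],[[-1.0,0.03,0],-0.3],[[-1.19,0.075,0],-0.4],[[-1.37,0.14,0],-0.5],[[-1.55,0.22,0],-0.6],[[-1.71,0.32,0],-0.7],[[-1.86,0.44,0],-0.8]]'

```text
time: 13.42
tool_pos: [0.531, 0.04, 0.0552]
tool_rot: [3.14, 0.001, 1.877]
contact_force: [-0.9, 0.4, -0.3]
opening: 0.0002
grip_force: 0.4
```

```bash
python3 - <<'E'
from w import *
loc(); door([1.0,.9,.8,.7,.6,.5,.4,.33,.26,.2])
E
```

```text
t 13.43 local [-0.2313  0.0375] z 0.0552 lyaw 2.042 F [-0.9  0.4 -0.3] Floc [-0.9  0.2]
(np.float64(-0.22752294207625984), np.float64(0.02738362213526263), 0.054, 2.141592653589793) -> [-0.179, -0.021, 0.02] -0.099 world [0.533 0.029 0.054]
(np.float64(-0.22185271921054392), np.float64(0.01730644001921714), 0.054, 2.241592653589793) -> [-0.371, -0.013, 0.02] -0.199 world [0.537 0.019 0.054]
(np.float64(-0.2152047843202847), np.float64(0.007845679561320018), 0.054, 2.3415926535897933) -> [-0.562, 0.014, 0.02] -0.299 world [0.542 0.008 0.054]
(np.float64(-0.20764556137339057), np.float64(-0.0009041304472450409), 0.054, 2.441592653589793) -> [-0.749, 0.06, 0.02] -0.399 world [ 0.548 -0.002  0.054]
(np.float64(-0.19925057962680007), np.float64(-0.008855564797175069), 0.054, 2.541592653589793) -> [-0.931, 0.125, 0.021] -0.499 world [ 0.555 -0.011  0.054]
(np.float64(-0.190103718963113), np.float64(-0.015929175384840337), 0.054, 2.641592653589793) -> [-1.105, 0.207, 0.021] -0.599 world [ 0.563 -0.019  0.054]
(np.float64(-0.18029637179053087), np.float64(-0.022054285031473664), 0.054, 2.741592653589793) -> [-1.27, 0.306, 0.021] -0.699 world [ 0.572 -0.027  0.054]
(np.float64(-0.17309047755951473), np.float64(-0.02574433165082866), 0.054, 2.811592653589793) -> [-1.379, 0.385, 0.021] -0.769 world [ 0.578 -0.032  0.054]
(np.float64(-0.16564413819427926), np.float64(-0.02892134058681708), 0.054, 2.8815926535897933) -> [-1.483, 0.472, 0.021] -0.839 world [ 0.585 -0.036  0.054]
(np.float64(-0.15909780526444756), np.float64(-0.03122428981680452), 0.054, 2.941592653589793) -> [-1.567, 0.552, 0.022] -0.899 world [ 0.591 -0.04   0.054]
```

Emit:
step_arm --motion '[[[-0.18,-0.02,0.02],-0.1],[[-0.37,-0.01,0.02],-0.2],[[-0.56,0.01,0.02],-0.3],[[-0.75,0.06,0.02],-0.4],[[-0.93,0.125,0.02],-0.5],[[-1.1,0.21,0.02],-0.6],[[-1.27,0.31,0.02],-0.7],[[-1.38,0.385,0.02],-0.77],[[-1.48,0.47,0.02],-0.84],[[-1.57,0.55,0.02],-0.9]]'

```text
time: 14.68
tool_pos: [0.5908, -0.0399, 0.0539]
tool_rot: [3.141, 0.001, 2.776]
contact_force: [0.2, 0.6, 0.6]
opening: 0.0007
grip_force: 0.3
```

```bash
python3 - <<'E'
from w import *
loc(); door([.16,.12,.08,.05,.03,.01,0,-.01,-.02])
E
```

```text
t 14.68 local [-0.1592 -0.0315] z 0.0539 lyaw 2.941 F [0.2 0.6 0.6] Floc [0.1 0.6]
(np.float64(-0.15466193480283363), np.float64(-0.03253966000551903), 0.054, 2.981592653589793) -> [-0.078, -0.001, -0.001] -0.041 world [ 0.595 -0.042  0.054]
(np.float64(-0.15017701178639906), np.float64(-0.03367659053208313), 0.054, 3.021592653589793) -> [-0.155, -0.005, -0.001] -0.081 world [ 0.599 -0.044  0.054]
(np.float64(-0.1456502111352376), np.float64(-0.03463326255018658), 0.054, 3.061592653589793) -> [-0.232, -0.006, -0.001] -0.121 world [ 0.604 -0.045  0.054]
(np.float64(-0.1422319827210651), np.float64(-0.03523154032953764), 0.054, 3.0915926535897933) -> [-0.29, -0.004, -0.001] -0.151 world [ 0.607 -0.046  0.054]
(np.float64(-0.13994385794514935), np.float64(-0.035573310128602376), 0.054, 3.1115926535897933) -> [-0.328, -0.002, -0.001] -0.171 world [ 0.609 -0.047  0.054]
(np.float64(-0.13764935583863747), np.float64(-0.035869252131239426), 0.054, 3.1315926535897933) -> [-0.367, 0.001, -0.001] -0.191 world [ 0.611 -0.048  0.054]
(np.float64(-0.1365), np.float64(-0.036000000000000004), 0.054, 3.141592653589793) -> [-0.386, 0.003, -0.0] -0.201 world [ 0.612 -0.048  0.054]
(np.float64(-0.13534939417177916), np.float64(-0.03611924796459359), 0.054, 3.151592653589793) -> [-0.405, 0.004, -0.0] -0.211 world [ 0.614 -0.048  0.054]
(np.float64(-0.1341976534135989), np.float64(-0.03622698410032311), 0.054, 3.161592653589793) -> [-0.424, 0.006, -0.0] -0.221 world [ 0.615 -0.049  0.054]
```

Emit:
step_arm --motion '[[[-0.08,0,0],-0.04],[[-0.155,0,0],-0.08],[[-0.23,0,0],-0.12],[[-0.29,0,0],-0.15],[[-0.33,0,0],-0.17],[[-0.37,0,0],-0.19],[[-0.39,0,0],-0.2],[[-0.4,0,0],-0.2]]'

```text
time: 15.68
tool_pos: [0.6121, -0.0473, 0.0529]
tool_rot: [-3.142, -0.002, 2.975]
contact_force: [-7.2, 0.9, 5.5]
opening: 0.0006
grip_force: 3.5
```

```bash
python3 - <<'E'
from w import *
loc()
E
```

```text
t 15.68 local [-0.1369 -0.0353] z 0.0529 lyaw 3.14 F [-7.2  0.9  5.5] Floc [-7.3 -0.3]
```

Emit:
step_arm --motion '[[[-0.02,0,0],0],[[-0.02,0,0],0],[[0.3,0,0],0],[[0.9,0,0],0],[[1.2,0,-0.5],0]]'

```text
time: 16.3
tool_pos: [0.5392, -0.0349, 0.0811]
tool_rot: [3.141, -0.005, 2.975]
contact_force: [1.0, 0.4, 1.2]
opening: 0.0006
grip_force: 0.0
```

```bash
python3 - <<'E'
from w import *
loc(); plan([(-.2,.07,.15,np.pi),(-.106,.07,.15,np.pi),(-.106,.055,.1,np.pi),(-.106,.041,.1,np.pi)])
t=robot.read_camera('top'); s=robot.read_camera('side')
f=lambda x:cv2.cvtColor(x['pixels'],cv2.COLOR_RGB2BGR)
cv2.imwrite('pics/f.png',np.hstack([cv2.resize(f(t)[150:280,240:400],(480,390)),cv2.resize(f(s)[180:310,310:410],(300,390))]))
E
```

```text
t 16.3 local [-0.2109 -0.035 ] z 0.0811 lyaw 3.14 F [1.  0.4 1.2] Floc [1.  0.5]
(-0.2, 0.07, 0.15, 3.141592653589793) -> [-0.172, 1.75, -1.149] -0.002 world [0.567 0.067 0.15 ]
(-0.106, 0.07, 0.15, 3.141592653589793) -> [-1.738, 1.753, -1.158] -0.002 world [0.66  0.051 0.15 ]
(-0.106, 0.055, 0.1, 3.141592653589793) -> [-1.743, 1.503, -0.324] -0.002 world [0.657 0.037 0.1  ]
(-0.106, 0.041, 0.1, 3.141592653589793) -> [-1.744, 1.27, -0.325] -0.002 world [0.655 0.023 0.1  ]
```

View pics/f.png

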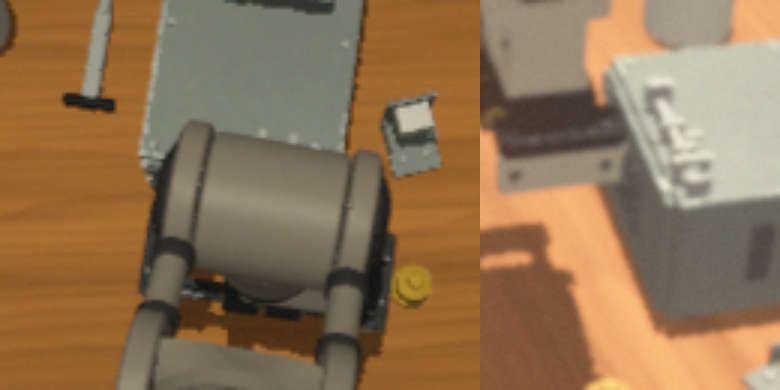

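The left half shows the bystanders still in place: the puller's head at (90,102), the bracket at (412,130) and the brass post at (412,285). On the right the door is shut flat on the case at (625,190), and the bolt parts on the roof run from (660,90) to (690,180). Next is the bolt.

Emit:
step_arm --motion '[[[0,0.3,-0.6],0],[[-0.1,0.8,-1.15],0],[[-0.7,1.3,-1.15],0],[[-1.3,1.55,-1.15],0],[[-1.74,1.55,-1.15],0],[[-1.74,1.55,-1.15],0],[[-1.74,1.55,-0.7],0],[[-1.74,1.55,-0.4],0],[[-1.74,1.55,-0.27],0],[[-1.74,1.55,-0.27],0]]'

```text
time: 17.65
tool_pos: [0.6602, 0.0387, 0.0987]
tool_rot: [-3.141, -0.001, 2.975]
contact_force: [0.0, 0.4, -0.1]
opening: 0.0003
grip_force: 0.0
```

Emit:
step_arm --motion '[[[0,-0.08,0],0],[[0,-0.16,0],0],[[0,-0.24,0],0],[[0,-0.32,0],0],[[0,-0.4,0],0]]'

```text
time: 18.27
tool_pos: [0.6568, 0.0149, 0.0993]
tool_rot: [3.141, 0.001, 2.975]
contact_force: [0.2, 1.9, 1.5]
opening: 0.0004
grip_force: 0.7
```

```bash
python3 - <<'E'
from w import *
loc()
E
```

```text
t 18.27 local [-0.1031  0.0334] z 0.0993 lyaw 3.14 F [0.2 1.9 1.5] Floc [-0.1  1.9]
```

Emit:
step_arm --motion '[[[0,-0.05,0],0],[[0,-0.1,0],0],[[0,-0.15,0],0],[[0,-0.2,0],0],[[0,-0.25,0],0],[[0,-0.3,0],0]]'

```text
time: 19.02
tool_pos: [0.6537, -0.0029, 0.099]
tool_rot: [-3.142, 0.0, 2.975]
contact_force: [0.4, 2.2, 1.3]
opening: 0.0004
grip_force: 0.7
```

Emit:
step_arm --motion '[[[0,-0.03,0],0],[[0,-0.06,0],0],[[0,-0.09,0],0]]'

```text
time: 19.4
tool_pos: [0.6535, -0.0036, 0.0992]
tool_rot: [3.135, 0.001, 2.976]
contact_force: [5.2, 18.8, 1.5]
opening: 0.0007
grip_force: 9.8
```

```bash
python3 - <<'E'
from w import *
loc()
E
```

```text
t 19.4 local [-0.1033  0.0146] z 0.0992 lyaw 3.141 F [ 5.2 18.8  1.5] Floc [ 2.1 19.4]
```

Emit:
step_arm --motion '[[[0,0.3,0],0],[[0,0.7,0],0],[[0,0.7,-0.6],0],[[0,0.7,-1.4],0],[[0,0.7,-2.0],0],[[0,0.7,-2.0],0],[[0,0.7,-2.0],0]]'

```text
time: 20.27
tool_pos: [0.6592, 0.034, 0.2179]
tool_rot: [-3.141, -0.002, 2.975]
contact_force: [0.1, 1.6, -0.5]
opening: 0.0006
grip_force: 0.0
```

```bash
python3 - <<'E'
from w import *
loc(); s=robot.observe(); p=np.array(s['tool_pos']); Rt=Ro.from_euler('xyz',s['tool_rot']).as_matrix()
# numeric check: bright thumb-piece pixels in the side view at expected positions before/after
c=robot.read_camera('side'); a=cv2.imread('pics/side0.png'); b=cv2.cvtColor(c['pixels'],cv2.COLOR_RGB2BGR)
for y in (.022,.016,-.003,-.009):
    u=np.round(proj(c,np.append(R0@[-.106,y]+O,.134))).astype(int); g=lambda im:int(im[u[1]-1:u[1]+2,u[0]-1:u[0]+2].mean())
    print(y,u,g(a),g(b))
E
```

```text
t 20.27 local [-0.1039  0.0527] z 0.2179 lyaw 3.14 F [ 0.1  1.6 -0.5] Floc [-0.2  1.6]
0.022 [368 206] 219 95
0.016 [369 208] 193 94
-0.003 [371 214] 203 111
-0.009 [372 215] 208 116
```

```bash
python3 -c "
from cell import robot
print(robot.hand_in())"
```

```text
the job is handed in; nothing more can be done
None
```

I pushed the carriage home, the door shut and the bolt across in that order until each met firm resistance, then handed in at about 20 s; no verdict came back, the final positions are inferred from contact force and tool position, and the carriage could be up to about 2 mm short of its stop (3 mm is allowed).

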